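Set a tile under the drip needle and open the reservoir

TASK

First slide the sled by its wooden knob until the small ring drawn on the tile sits under the drip needle's tip, so that the tip points inside the ring. Then open the paint reservoir: its twist-lock cap may be left-handed or right-handed, so try it gently both ways, turn it the way that gives until it stops, lift it straight off and finish while still holding it in the gripper at least 5 cm above where it sat. Leave the sled in place and all other things on the table where they are.

Things in the scene. Friction and masses are not known exactly. Their poses are not given: they have to be found in the camera images.
- stand: fixed drip stand: plate 190 x 390 x 8 mm with a white reservoir pot (92 mm across, 90 high, axis at x 80, y -120 mm in the stand's frame), a housing 75 x 100, 125 high (x 155, y 35) and a column 140 high (x 60, y 130) whose 12 mm arm, 130 mm up, reaches towards -x to the needle. Origin on the table, z up; the plate lies to its +x side, its y runs along the track
- needle_tip (a point): lower end of the fixed vertical needle, 48 mm above the table, 14 mm above the tile
- neck_top (a point): centre of the top of the reservoir's neck, 112 mm above the table, on the cap's axis; the seated cap's skirt covers the neck by 20 mm; z up, axes as the stand's
- cap_bar (a point): centre of the bar grip on top of the loose white cap; the bar is 50 mm long, 16 thick, 30 high, its centre 132 mm above the table when seated. x runs along the bar, y across it (the way to grip), z up on the cap's axis. At the start the bar points within 2 degrees of the stand's x axis
- cap: the cap, 50 to 100 g, skirt 58 mm across, 25.5 high; origin 40.5 mm below the bar's centre, at the skirt's lower rim. A twist lock whose hand differs from run to run, unseen: the wrong way it stops dead within 6 to 12 degrees; the right way it turns almost freely and stops 64 to 71 degrees from the start. From 57 degrees to that stop, and only there, it lifts straight off
- mark (a point): centre of the drawn ring, 13 mm across, on top of the white tile fixed on the sled, 34 mm above the table; y runs along the track
- knob_mid (a point): middle of the sled's wooden knob, an upright round post 22 mm across, 48 mm above the table; it rises from 28 to 68 mm. It is 150 mm from the ring's centre, towards the track's -y
- sled (a joint): travel of the plywood sled along the track (parallel to the stand's y), 0 to 0.22 m, rising towards +y of the track; moves with about 2 N of friction and stays where it is left. The ring passes straight under the needle
- track: aluminium track, fixed, 110 mm wide, 450 mm long along its y; origin under its centre
- jar: small clear glass cup, 48 mm across, 60 mm tall, standing on the stand's plate between reservoir and column; origin at the centre of its underside
- tape: ring of paper tape lying flat, 90 mm across, 24 mm high, left of the column; origin at the centre of its underside
- brush: paint brush lying on the table right of the reservoir, about 200 mm long; leave it alone
- gesso: white bottle, 64 mm across, 150 mm tall, to the left; origin under its centre
- tin: tin can, 74 mm across, 70 mm tall, to the right; origin under its centre
- marker: dark pen lying on the table to the left, 18 mm thick, 130 mm long; leave it alone
- sander: cork sanding block 100 x 60 x 35 mm, to the right; origin under its centre
Mind the look-alikes: they are no part of the job. Leave any black look-alike of the cap alone.

How it is judged (in metres and radians):
On the way, in this order (a step that is already met when the one before it is completed fails the run):
1. the ring is under the needle's tip (horizontal distance between mark and needle_tip below 0.006 m and velocity of joint sled between -0.01 and 0.01 m/s), for 0.2 s.
2. the cap is off the neck (z of cap_bar in the frame of stand above 0.182 m and horizontal distance between mark and needle_tip below 0.006 m), for 0.2 s.
At the end, for the whole second after the job is handed in: the needle's tip is within 6 mm (seen from above) of the ring's centre, and the gripper still holds the cap, at rest, at least 50 mm above where it was seated, touching no part of the stand (all of step 2 and contact force between cap and the fingers above 2 N and contact force between cap and stand below 0.1 N and linear speed of cap below 0.03 m/s); the arm keeps its last pose, push and grip.
It fails at once if one of the other loose things is shifted by more than 30 mm (distance of any of jar, tape, brush, gesso, tin, marker, sander from where it was at the start of the episode above 0.03 m).
It fails at once if the cap is off while the ring is not under the needle (z of cap_bar in the frame of stand above 0.182 m and not (horizontal distance between mark and needle_tip below 0.006 m)).
It also fails if it takes over 58 s, if anything falls off the work surface, if the arm or the gripper's body presses on something with over 40 N, if the wrist force passes 120 N, or if a joint passes its speed limit or range.

ROBOT

A 6-joint arm with a two-finger parallel gripper is mounted at the origin on the work surface. World frame = base frame: x ahead of the robot, y to its left, z up, the work surface at z = 0. Lengths are in mm, angles in rad, forces in N, time in s.
With the tool pointing down it reaches from about 300 to 775 mm from the base axis. Payload 14.6 kg.
Tool frame: the origin (TCP) lies on the centre line of the jaws, within the pads' length; the fingertips stand 8 mm ahead of it and the grasp point (between the pads) lies 11 mm behind it; z points along the fingers, y is the direction in which the jaws open and shut (so a half turn about z gives the same grasp; the last joint's range is limited). The gripper opens to 94 mm and grips with 3 to 60 N. Pads are 16 mm wide; open, the fingers measure 119 mm over their backs; the gripper's body (75 mm by 177 mm) begins 78 mm behind the grasp point.
Start: joints at [1.146, 0.3, 1.521, -0, 1.321, -0.067], TCP at [192.615, 515.159, 213.446] pointing down, gripper open.
Joint ranges: [-3.03, 3.03], [-0.79, 2.21], [0.23, 2.52], [-1.04, 4.18], [0, 3.07], [-2.55, 2.55]. Speed limits (rad/s): [2.22, 2.22, 2.57, 3.14, 3.14, 3.14].

INTERFACE

Orientations are given as [roll, pitch, yaw] about the fixed x, y, z axes, in that order (R = Rz(yaw) Ry(pitch) Rx(roll)).
In Python, from cell import read_state, cams, manip gives the robot as it stands.
- The arm moves only by the shell command python3 -m handwheel 'ROWS' [OPENING] [FORCE]. ROWS is JSON, a list of rows, each a list of 4 numbers: the shift along the tool's x, y, z in m, then the turn about the tool's z in degrees. In form: [[dx, dy, dz, turn], ...]. A call has 1 to 5 rows; each row is the pose to reach, as a shift and turn from the pose measured when the call began, along the tool's axes at that moment; what a row does not reach only later rows make up. A row lasts 1/8 s, in which the tool goes at most 62.5 mm and 10.7 degrees, less where a joint would pass 70% of its speed; a pose out of reach is approached as far as the arm can. A call with a gripper value outside its range is refused whole. OPENING is the closure, from 0 (fully open) to 1 (shut), set as the call begins (- or left out, the last holds). The fingers move at their own pace and stop on an object; FORCE is the grip in N (left out, the last holds). Time passes only in rows, so rows that repeat a pose let the fingers close. It gives the time, the measured TCP pose, the force and the opening at its end, in the units of the state.
- read_state(): the state, without advancing time (a new reading comes with each control period).
- cams.camera(name): name is "side" or "top" or "wrist"; returns the picture (400x640x3 uint8, red, green, blue); there is no depth.
- cams.get_calibration(name): a dict with "vertical_fov" (degrees; the focal length in pixels is half the picture's height over the tangent of half this angle, whatever the lens; pixels are square), "cx", "cy" (the principal point, pixels), "R" (3x3) and "t" (3): a world point X has camera coordinates R X + t. Camera axes: x right, y down, z forward; pixel columns grow to the right and rows downward; lengths in mm; the calibration is good to about 2 mm. A picture is of the moment at which its call begins: read the wrist's pose just before it. get_calibration takes no time and is no camera call; for the wrist camera it gives the pose at the moment of the call.
- manip.sign_off(): hands the job in, once; it reports no verdict.
The state is a dict: "clock": time; "joints": joint angles; "qd": joint speeds; "effort": joint torques, N m; "eef_pos": TCP position; "eef_rot": TCP orientation; "wrist_force": force on the tool from outside, world axes, zero at the start; "moment": the same for the moment, N m; "finger_gap": finger opening in mm.
Only numpy, scipy, OpenCV 4.12 (cv2) and the standard library are available. Lean on these libraries where they do the work, as an engineer would, in place of code of your own. Each camera call takes 0.05 s, during which the arm holds its last target. There are 200 camera calls.

## Working session

There is one attempt and no reset: what is moved stays moved. The work goes in short steps, Python scripts to look and compute and a shell command to move; the robot and the scene stay as the last step left them, time stands still between calls to the robot, and variables do not carry over. Pictures are saved under pics/ and viewed, about 8 in all and at most 12, crops included, and the job is handed in when it is done.

```bash
mkdir -p pics; cat > h.py <<'E'
import numpy as np, cv2
from cell import read_state, cams, manip
def cal(n):
    c=cams.get_calibration(n); f=200/np.tan(np.radians(c['vertical_fov'])/2)
    return f,c['cx'],c['cy'],np.array(c['R']),np.array(c['t'])
def ray(n,u,v,k=None):
    f,cx,cy,R,t=k or cal(n); d=R.T@np.array([(u-cx)/f,(v-cy)/f,1]); return -R.T@t,d
def onz(n,u,v,z,k=None):
    o,d=ray(n,u,v,k); return (o+d*(z-o[2])/d[2]).round(1)
def proj(n,X,k=None):
    f,cx,cy,R,t=k or cal(n); p=R@np.array(X,float)+t; return (f*p[0]/p[2]+cx, f*p[1]/p[2]+cy)
def snap(n,fn):
    im=cams.camera(n); cv2.imwrite('pics/'+fn,im[:,:,::-1]); return im
E
python3 - <<'E'
from h import *
s=read_state(); print(s)
a=snap('top','top0.png'); b=snap('side','side0.png'); c=snap('wrist','wr0.png')
for n in ('top','side','wrist'):
    k=cal(n); print(n,k[:3],(-k[3].T@k[4]).round(),k[3].round(2).tolist())
E
```

```text
{'clock': 0.0, 'joints': array([ 1.14639784e+00,  3.00496595e-01,  1.52159150e+00, -2.28243984e-05,
        1.32070394e+00, -6.65961420e-02]), 'qd': array([ 6.20647433e-04, -7.41385988e-04,  1.59126127e-05,  7.03841810e-05,
        1.36959562e-04, -1.65665508e-03]), 'effort': array([-1.59071191e-03, -5.31804907e+01, -3.52754045e+01,  7.08976854e-02,
        2.42051360e-02, -5.25964424e-05]), 'eef_pos': array([192.5181081 , 514.92816098, 212.86793409]), 'eef_rot': array([-3.14039445e+00, -5.77572305e-05,  2.78379594e+00]), 'wrist_force': array([0.00898429, 0.20295872, 0.25066309]), 'moment': array([ 0.02878488, -0.04385625, -0.01003376]), 'finger_gap': 93.63646736491671}
top (np.float64(442.2079950042036), 314.43860421884557, 202.74170145716388) [ 351.   -7. 1277.] [[0.01, -1.0, -0.01], [-0.99, -0.0, -0.15], [0.15, 0.01, -0.99]]
side (np.float64(443.5017858879976), 330.0393846454027, 198.99907766693556) [-217. -843.  932.] [[0.75, -0.67, 0.01], [-0.38, -0.44, -0.81], [0.55, 0.6, -0.58]]
wrist (np.float64(311.1533610588016), 323.2676131902078, 199.51624827276325) [128. 539. 384.] [[0.35, 0.94, -0.0], [0.91, -0.34, 0.24], [0.22, -0.08, -0.97]]
```

View pics/top0.png

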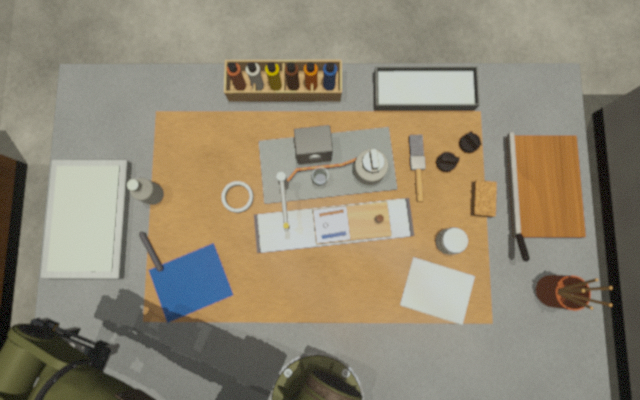

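View pics/side0.png

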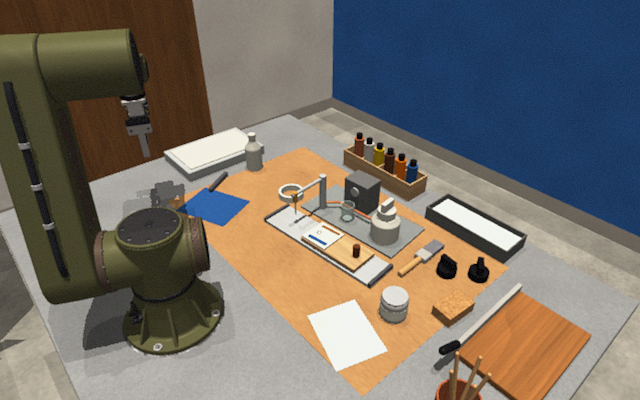

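The top view shows the white reservoir with its bar cap at about (372,163), the black look-alikes at (447,161) and (470,142), the sled knob at about (378,219) and the needle at about (286,227). The black pieces aren't the cap: only the white one sits on the reservoir. I'll confirm with an enlarged crop.

```bash
python3 - <<'E'
import cv2,numpy as np
a=cv2.imread('pics/top0.png')[120:260,245:425]; b=cv2.imread('pics/side0.png')[165:285,260:430]
a=cv2.resize(a,(720,560),interpolation=cv2.INTER_CUBIC); b=cv2.resize(b,(765,540),interpolation=cv2.INTER_CUBIC)
cv2.imwrite('pics/ca.png',a);cv2.imwrite('pics/cb.png',b)
E
```

```text
(no output)
```

View pics/ca.png

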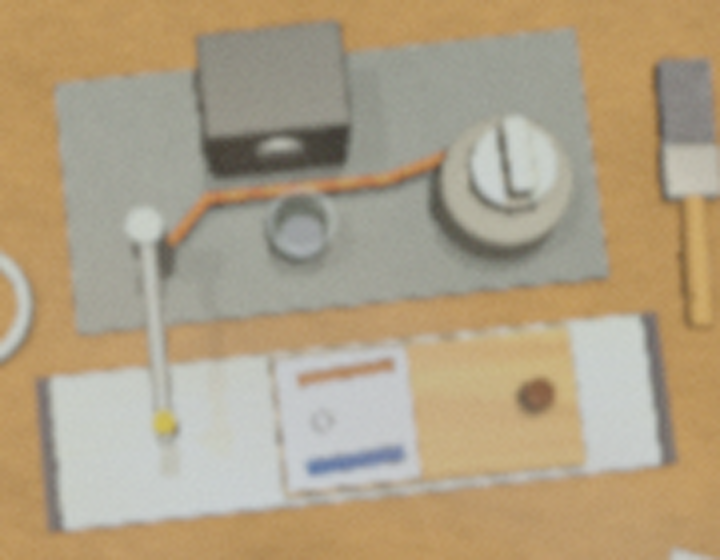

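View pics/cb.png

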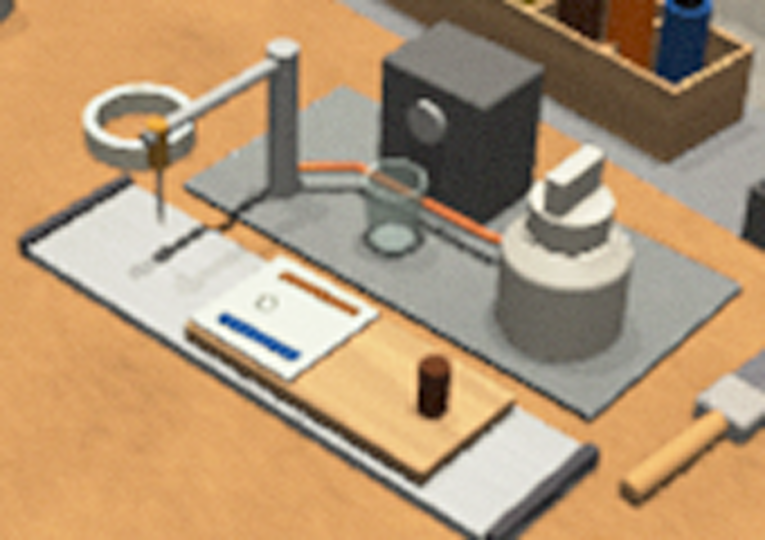

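The crops show ring at crop-top (322,421), knob top (537,393), and the needle mount in yellow at (165,424). In the side crop the needle tip is at (160,221). The white cap's bar stands on the pot, pointing roughly along the stand's x.

```bash
python3 - <<'E'
from h import *
T=lambda u,v:(245+u/4-.4,120+v/4-.4); S=lambda u,v:(260+u/4.5-.4,165+v/4.5-.4)
c=[onz('top',*T(*p),8) for p in [(57,88),(578,30),(607,275),(80,332)]]; print('plate',c)
c=np.array(c)[:,:2]
ys=[c[0]-c[1],c[3]-c[2]]; print('ydir deg',[np.degrees(np.arctan2(-y[0],y[1])) for y in ys],[np.linalg.norm(y) for y in ys])
th=np.mean([np.arctan2(-y[0],y[1]) for y in ys]); Y=np.array([-np.sin(th),np.cos(th)]);X=np.array([np.cos(th),np.sin(th)])
m=c.mean(0); o=m-95*X; print('origin',o,'th',np.degrees(th))
print('neck pred',o+80*X-120*Y)
print('bar top', onz('top',*T(515,155),147), 'skirt center side',onz('side',*S(577,172),147))
print('knob top',onz('top',*T(537,391),68),onz('side',*S(434,364),68))
r=onz('top',*T(322,421),34);r2=onz('side',*S(266,302),34);print('ring',r,r2)
n=onz('side',*S(160,221),48);print('tip side',n)
print('needle top view (z~110-130 yellow)',onz('top',*T(164,422),115))
print('travel along Y:',(n-r)[:2]@Y,(n-r)[:2]@X,(n-r2)[:2]@Y,(n-r2)[:2]@X)
E
```

```text
plate [array([731.7, 172. ,   8. ]), array([ 777.3, -215.5,    8. ]), array([ 591.7, -232.8,    8. ]), array([548.2, 150.8,   8. ])]
ydir deg [np.float64(6.711552584165381), np.float64(6.469667957377598)] [np.float64(390.17382023913393), np.float64(386.0585577344453)]
origin [567.85279911 -42.27856357] th 6.5906102707714895
neck pred [ 661.09704858 -152.3036059 ]
bar top [ 645.2 -149.6  147. ] skirt center side [ 636.1 -161.2  147. ]
knob top [ 499.  -172.2   68. ] [ 494.3 -174.5   68. ]
ring [481.3 -24.9  34. ] [479.  -24.6  34. ]
tip side [469.5  82.3  48. ]
needle top view (z~110-130 yellow) [471.7  80.6 115. ]
travel along Y: 107.84591564111642 0.5817899356295317 107.28391715192413 2.8321582828441887
```

Travel along the track is about 107 mm, and the stand's yaw is about 6.6°. First I'll move over the knob while turning so that tool x lies along stand x.

```bash
python3 -m handwheel '[[-0.526,-0.538,0,153],[-0.526,-0.538,0,153],[-0.526,-0.538,0,153],[-0.526,-0.538,0,153],[-0.526,-0.538,0,153]]' 0 20; cat >> h.py <<'E'
def to(x,y,z,yawdeg):
    s=read_state(); p=s['eef_pos']; a=s['eef_rot'][2]
    d=np.array([x,y])-p[:2]; tx=np.array([np.cos(a),np.sin(a)]); ty=np.array([np.sin(a),-np.cos(a)])
    t=-(yawdeg-np.degrees(a)); t=(t+180)%360-180
    print('clock',round(s['clock'],2),'pos',p.round(1),'yaw',round(np.degrees(a),2),'j6',round(s['joints'][5],2),'F',s['wrist_force'].round(1),'gap',round(s['finger_gap'],1))
    print('row', (d@tx).round(1),(d@ty).round(1),round(p[2]-z,1),round(t,1))
E
python3 -c "
from h import *
to(496,-173,213,6.6)"
```

```text
clock: 0.78
eef_pos: [319.2, 227.5, 213.5]
eef_rot: [3.141, 0.0, 1.841]
wrist_force: [1.4, 0.4, 1.0]
finger_gap: 93.8
clock 0.78 pos [319.2 227.5 213.5] yaw 105.46 j6 0.26 F [1.4 0.4 1. ] gap 93.8
row -433.1 63.6 0.5 98.9
```

```bash
python3 -m handwheel '[[-0.433,0.064,0,99],[-0.433,0.064,0,99],[-0.433,0.064,0,99],[-0.433,0.064,0,99],[-0.433,0.064,0,99]]';python3 -c "
from h import *
to(496,-173,213,6.6)"
```

```text
clock: 1.4
eef_pos: [445.5, -58.8, 213.7]
eef_rot: [3.141, -0.0, 0.902]
wrist_force: [0.4, 0.9, 0.8]
finger_gap: 94.0
clock 1.4 pos [445.5 -58.8 213.7] yaw 51.7 j6 0.46 F [0.4 0.9 0.8] gap 94.0
row -58.3 110.5 0.7 45.1
```

```bash
python3 -m handwheel '[[-0.058,0.110,0,45],[-0.058,0.110,0,45],[-0.058,0.110,0,45],[-0.058,0.110,0,45],[-0.058,0.110,0,45]]';python3 - <<'E'
from h import *
import time
to(496,-173,120,6.6)
k=cal('wrist'); snap('wrist','w1.png'); print((-k[3].T@k[4]).round(1))
for X in [(497,-173,68),(480,-24.7,34),(469.5,82.3,48),(645,-152,147)]: print(X,np.round(proj('wrist',X,k),1))
import pickle; pickle.dump(k,open('k1.pkl','wb'))
E
```

```text
clock: 2.02
eef_pos: [495.7, -172.6, 213.4]
eef_rot: [-3.141, 0.0, 0.113]
wrist_force: [0.0, -0.1, 0.5]
finger_gap: 93.8
clock 2.02 pos [ 495.7 -172.6  213.4] yaw 6.47 j6 1.05 F [ 0.  -0.1  0.5] gap 93.8
row 0.2 0.5 93.4 -0.1
[ 563.9 -164.6  384.4]
(497, -173, 68) [324.  190.1]
(480, -24.7, 34) [193.7 184.2]
(469.5, 82.3, 48) [ 90.7 185.2]
(645, -152, 147) [318.1  -1. ]
```

View pics/w1.png

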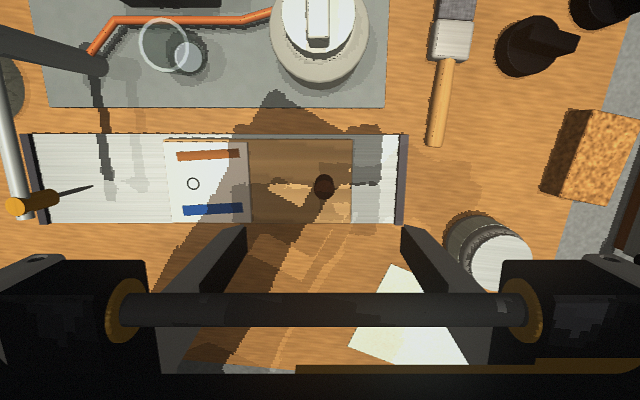

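The wrist view shows the ring at (193.5,183.5), the needle tip at (92.5,185.5) and the knob at about (324,186). All are within 2 px of the predictions.

```bash
python3 - <<'E'
from h import *
import pickle; k=pickle.load(open('k1.pkl','rb'))
im=cv2.imread('pics/w1.png'); g=im.astype(int)
p=g[174:194,183:204].max(2); ys,xs=np.where(p<140); print('ring px',xs.mean()+183,ys.mean()+174,len(xs))
p=g[170:205,305:345].max(2); ys,xs=np.where(p<60); print('knob px',xs.min()+305,xs.max()+305,ys.min()+170,ys.max()+170)
r=onz('w',xs.mean()*0+193.5,183.5,34,k); n=onz('w',92.5,185.5,48,k); print(r,n)
for v in (105,107): a=onz('w',55,v,8,k);b=onz('w',385,v,8,k)
print('edge deg',np.degrees(np.arctan2((b-a)[0],-(b-a)[1])), )
th=np.radians(6.55);Y=np.array([-np.sin(th),np.cos(th)]); print((n-r)[:2]@Y, 'knob top',onz('w',324,184,68,k))
E
python3 -m handwheel '[[0,0,0.06,0],[0,0,0.12,0],[0,0,0.171,0],[0,0,0.171,0]]' 0.4
```

```text
ring px 192.88636363636363 183.22727272727272 44
knob px 314 334 174 199
[480.8 -24.5  34. ] [469.4  80.4  48. ]
edge deg 6.431050818991529
105.51568563965655 knob top [ 503.4 -172.2   68. ]
clock: 2.58
eef_pos: [494.7, -172.0, 39.9]
eef_rot: [-3.139, 0.003, 0.114]
wrist_force: [0.4, -0.5, 0.2]
finger_gap: 57.9
```

```bash
python3 -m handwheel '[[0.0025,0.001,0,0],[0.0025,0.001,0,0],[0.0025,0.001,0,0],[0.0025,0.001,0,0],[0.0025,0.001,0,0]]' 1 25
python3 -c "
from h import *
th=np.radians(6.5); p=read_state()['eef_pos']; to(p[0]-106.3*np.sin(th),p[1]+106.3*np.cos(th),40,6.5)"
```

```text
clock: 3.2
eef_pos: [497.4, -172.8, 40.2]
eef_rot: [-3.14, 0.003, 0.114]
wrist_force: [-1.1, 1.1, 3.5]
finger_gap: 21.6
clock 3.2 pos [ 497.4 -172.8   40.2] yaw 6.52 j6 1.05 F [-1.1  1.1  3.5] gap 21.6
row 0.0 -106.3 0.2 0.0
```

The knob is gripped at 21.6 mm. I'll slide 106 mm in stages, watching the side force.

```bash
python3 -m handwheel '[[0,-0.02,0,0],[0,-0.045,0,0],[0,-0.07,0,0],[0,-0.09,0,0],[0,-0.1,0,0]]'
python3 -m handwheel '[[0,-0.005,0,0],[0,-0.006,0,0],[0,-0.006,0,0],[0,-0.006,0,0]]'
python3 - <<'E'
from h import *
import pickle
to(497.4-106.3*np.sin(.1135),-172.8+106.3*np.cos(.1135),40,6.5)
k=cal('wrist');a=snap('wrist','w2.png');b=snap('side','s2.png');c=snap('top','t2.png'); pickle.dump(k,open('k2.pkl','wb'))
u,v=np.round(proj('w',(469.5,81.5,40),k)).astype(int);print(u,v)
U,V=np.round(proj('side',(469.5,81.5,40))).astype(int);print(U,V)
def crop(im,u,v,h,s):
    u0=max(u-h,0);v0=max(v-h,0); q=im[v0:v0+2*h,u0:u0+2*h]; print('origin',u0,v0); return cv2.resize(q,(s,s),interpolation=cv2.INTER_CUBIC)
cv2.imwrite('pics/c2.png',np.hstack([crop(a,u,v,40,400),crop(b,U,V,25,400)])[:,:,::-1])
E
```

```text
clock: 3.82
eef_pos: [486.2, -72.2, 40.3]
eef_rot: [-3.14, 0.002, 0.115]
wrist_force: [5.1, -2.2, -7.3]
finger_gap: 21.3
clock: 4.32
eef_pos: [485.5, -66.2, 40.3]
eef_rot: [-3.14, 0.002, 0.114]
wrist_force: [3.4, 1.7, -4.2]
finger_gap: 22.0
clock 4.33 pos [485.5 -66.2  40.3] yaw 6.55 j6 1.24 F [ 3.4  1.7 -4.2] gap 22.0
row -0.3 1.0 0.3 0.1
71 242
295 216
origin 31 202
origin 270 191
```

View pics/c2.png

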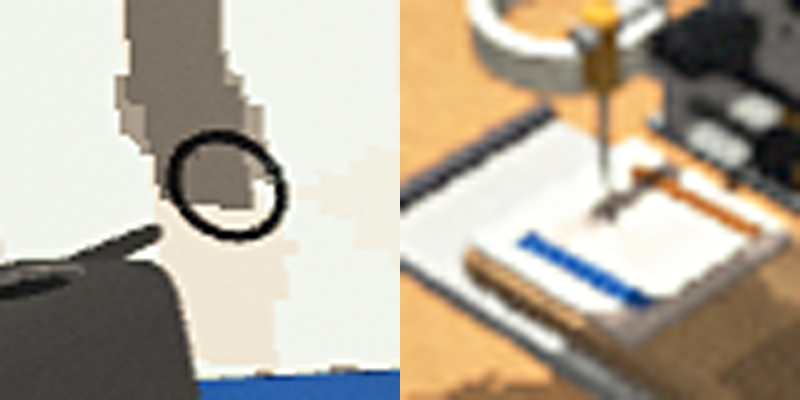

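The wrist crop shows the ring centre at px (76.4,239) and the needle tip at about (62.8,248).

```bash
python3 - <<'E'
from h import *
import pickle; k=pickle.load(open('k2.pkl','rb'))
r=onz('w',76.1,238.7,34,k); n=onz('w',62.6,247.6,48,k); th=np.radians(6.5);Y=np.array([-np.sin(th),np.cos(th)]);X=np.array([np.cos(th),np.sin(th)])
print(r,n,(n-r)[:2]@Y,(n-r)[:2]@X)
u,v=proj('side',(r[0],r[1],34)); print('side crop ring',(u-270)*8,(v-191)*8, 'tip', [(a-b)*8 for a,b in zip(proj('side',n),(270,191))])
print('side tip as seen',onz('side',270+607/8-.4,191+190/8-.4,48))
E
```

```text
[469.2  83.1  34. ] [469.7  79.8  48. ] -3.3353887306166894 0.12321532240420185
side crop ring 200.67877745070473 208.22342312216847 tip [np.float64(205.4605107929542), np.float64(184.39561661931612)]
side tip as seen [591.3 -27.7  48. ]
```

The wrist view says the ring has overshot by about 3.3 mm, while the first estimates disagree. I'll go back 2 mm, let go, and check from a better viewpoint.

```bash
python3 -m handwheel '[[0,0.001,0,0],[0,0.002,0,0],[0,0.002,0,0],[0,0.002,0,0]]'; python3 -m handwheel '[[0,0,0,0],[0,0,0,0],[0,0,0,0]]' 0.55; python3 -m handwheel '[[0,0,-0.05,0],[0,0,-0.11,0],[0,0,-0.17,0],[0,0,-0.21,0],[0,0,-0.21,0]]'
python3 -c "
from h import *
to(410,40,250,6.5)"
```

```text
clock: 4.97
eef_pos: [485.8, -68.4, 40.3]
eef_rot: [-3.14, 0.002, 0.114]
wrist_force: [3.4, -0.2, -4.8]
finger_gap: 21.5
clock: 5.35
eef_pos: [485.7, -68.4, 40.4]
eef_rot: [-3.14, 0.002, 0.114]
wrist_force: [-1.0, -0.3, -0.2]
finger_gap: 42.1
clock: 5.98
eef_pos: [487.0, -68.9, 253.2]
eef_rot: [3.141, -0.003, 0.114]
wrist_force: [-0.4, -0.6, -0.3]
finger_gap: 42.5
clock 5.97 pos [487.  -68.9 253.2] yaw 6.55 j6 1.24 F [-0.4 -0.6 -0.3] gap 42.5
row -64.1 -117.0 3.2 0.1
```

```bash
python3 -c "
from h import *
import pickle
k=cal('wrist');a=snap('wrist','w3.png');pickle.dump(k,open('k3.pkl','wb'))"
python3 -m handwheel '[[-0.02,-0.04,0,0],[-0.04,-0.08,0,0],[-0.06,-0.11,0,0],[-0.06,-0.11,0,0],[-0.06,-0.11,0,0]]'
python3 - <<'E'
from h import *
import pickle
k4=cal('wrist');snap('wrist','w4.png');pickle.dump(k4,open('k4.pkl','wb'))
o=[]
for i in (3,4):
    k=pickle.load(open(f'k{i}.pkl','rb')); im=cv2.imread(f'pics/w{i}.png')
    u,v=np.round(proj('w',(469.5,80,40),k)).astype(int)-20; print(i,u,v,(-k[3].T@k[4]).round()); o.append(cv2.resize(im[v:v+40,u:u+40],(400,400),interpolation=cv2.INTER_CUBIC))
cv2.imwrite('pics/c3.png',np.hstack(o))
E
```

```text
clock: 6.65
eef_pos: [414.3, 33.4, 250.3]
eef_rot: [-3.141, 0.002, 0.114]
wrist_force: [-0.9, -0.2, -0.3]
finger_gap: 42.1
3 184 161 [555. -61. 424.]
4 270 110 [483.  41. 421.]
```

View pics/c3.png

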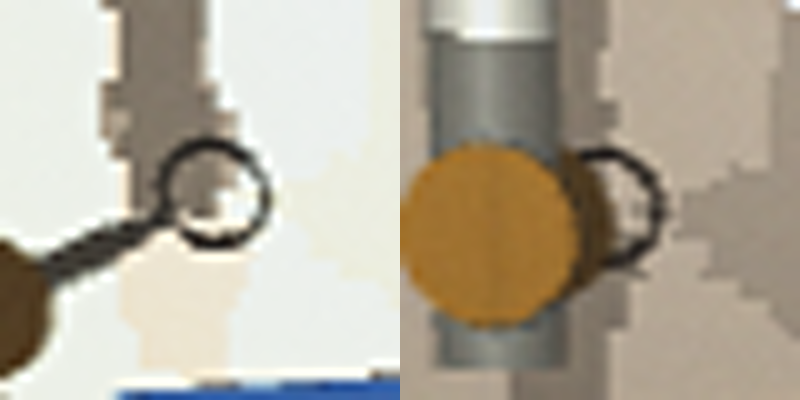

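Left view (camera farther back): ring centre (204.9,179.8), with the tip meeting the ring's rim at about (200.2,181.8). Right view: the mount hides the tip and the ring is at about (290,130.4).

```bash
python3 - <<'E'
from h import *
import pickle; k=pickle.load(open('k3.pkl','rb'));k4=pickle.load(open('k4.pkl','rb'))
th=np.radians(6.5);Y=np.array([-np.sin(th),np.cos(th)]);X=np.array([np.cos(th),np.sin(th)])
r=onz('w',204.9,179.8,34,k)
for t in ((200.2,181.8),(201.2,181.4)):
    n=onz('w',*t,48,k); print(r,n,(n-r)[:2]@Y,(n-r)[:2]@X)
r4=onz('w',290,130.4,34,k4); print(r4)
# needle mount bottom axis / arm: yellow disc top centre right view
for z in (130,136,140): print(z,onz('w',270+9,110+23.4,z,k4))
# cap bar in w3
E
python3 - <<'E'
import cv2
im=cv2.imread('pics/w3.png'); cv2.imwrite('pics/c4.png',cv2.resize(im[0:150,170:440],(800,444),interpolation=cv2.INTER_CUBIC))
E
```

```text
[469.5  80.7  34. ] [469.4  81.3  48. ] 0.6074634347827401 -0.03143525730693794
[469.5  80.7  34. ] [470.   80.1  48. ] -0.6527447202899143 0.4288639995775487
[469.2  80.8  34. ]
130 [468.7  80.8 130. ]
136 [469.  80. 136.]
140 [469.2  79.4 140. ]
```

View pics/c4.png

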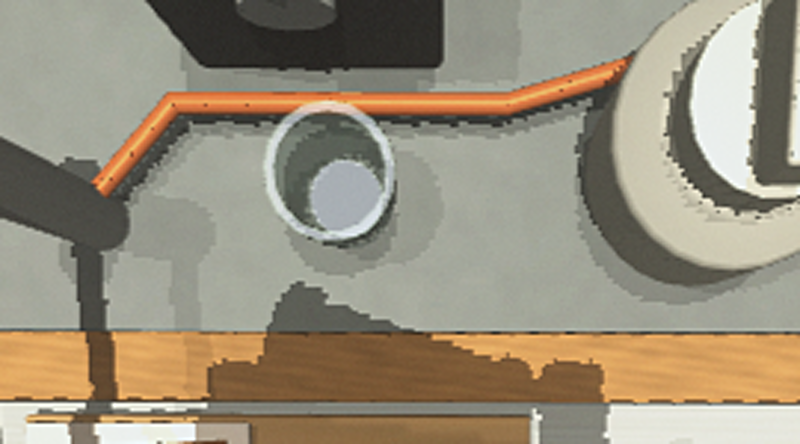

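The ring (469.5,80.7) is under the tip (about 469.5,80–81), so step 1 is good. Next I'll go near the cap for a look from above.

```bash
python3 -c "
from h import *
import pickle; k=pickle.load(open('k1.pkl','rb')); print('bar w1',onz('w',317,22,147,k))
to(575,-158,250,6.5)"
```

```text
bar w1 [ 630.9 -152.7  147. ]
clock 6.7 pos [414.4  33.2 250.4] yaw 6.53 j6 1.45 F [-0.4 -0.2 -1.2] gap 42.5
row 137.8 208.2 0.4 0.0
```

```bash
python3 -m handwheel '[[0.138,0.208,0,0],[0.138,0.208,0,0],[0.138,0.208,0,0],[0.138,0.208,0,0],[0.138,0.208,0,0]]' 0.2
python3 - <<'E'
from h import *
import pickle
to(648,-153,250,6.5)
k=cal('wrist');im=snap('wrist','w5.png');pickle.dump(k,open('k5.pkl','wb'))
u,v=np.round(proj('w',(648,-153,130),k)).astype(int); print(u,v,(-k[3].T@k[4]).round())
u0=max(u-100,0);v0=max(v-75,0);print(u0,v0)
cv2.imwrite('pics/c5.png',cv2.resize(im[v0:v0+150,u0:u0+200],(800,600),interpolation=cv2.INTER_CUBIC)[:,:,::-1])
E
```

```text
clock: 7.32
eef_pos: [576.1, -161.6, 246.7]
eef_rot: [-3.139, 0.006, 0.11]
wrist_force: [-0.1, 0.1, -0.7]
finger_gap: 75.3
clock 7.33 pos [ 576.1 -161.6  246.7] yaw 6.29 j6 1.13 F [-0.1  0.1 -0.7] gap 75.3
row 72.4 -0.7 -3.3 -0.2
323 118 [ 645. -154.  417.]
223 43
```

View pics/c5.png

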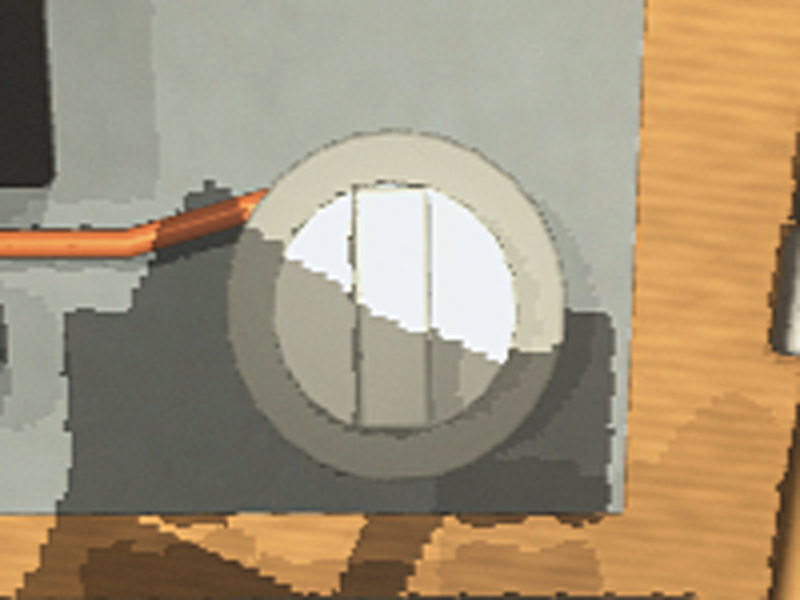

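The bar is seen from straight above: crop x 358–428 by y 185–428, centre at about px (320.9,119.4), parallel to tool x. The skirt is concentric with it.

```bash
python3 - <<'E'
from h import *
import pickle; k=pickle.load(open('k5.pkl','rb'))
b=onz('w',320.9,119.4,147,k); print(b, onz('w',321.4,119.7,117.5,k))
a=onz('w',223+392/4,43+185/4,147,k);c=onz('w',223+392/4,43+428/4,147,k); print(np.linalg.norm(a-c),np.degrees(np.arctan2(*(a-c)[[1,0]])))
to(b[0],b[1],250,6.5)
E
```

```text
[ 646.7 -151.4  147. ] [ 646.6 -151.5  117.5]
49.584070022538555 6.136020567310987
clock 7.38 pos [ 575.3 -159.8  247.6] yaw 6.36 j6 1.13 F [ 0.6  0.7 -1.1] gap 74.6
row 71.9 -0.5 -2.4 -0.1
```

```bash
python3 -m handwheel '[[0.05,0,0,0],[0.072,-0.0005,0,0],[0.072,-0.0005,0.03,0],[0.072,-0.0005,0.06,0],[0.072,-0.0005,0.06,0]]' 0.5; python3 -c "
from h import *
to(646.7,-151.4,130,6.4)"
```

```text
clock: 8.0
eef_pos: [645.4, -150.5, 185.5]
eef_rot: [-3.138, 0.008, 0.111]
wrist_force: [0.0, -0.4, 1.0]
finger_gap: 47.2
clock 8.0 pos [ 645.4 -150.5  185.5] yaw 6.39 j6 1.17 F [ 0.  -0.4  1. ] gap 47.2
row 1.2 1.1 55.5 -0.0
```

```bash
python3 -m handwheel '[[0.001,0.001,0.03,0],[0.001,0.001,0.055,0],[0.001,0.001,0.055,0],[0.001,0.001,0.055,0]]'; python3 -c "
from h import *
to(646.7,-151.4,130,6.4)";  python3 -m handwheel '[[0,0,0,0],[0,0,0,0],[0,0,0,0],[0,0,0,0],[0,0,0,0]]' 1 12;python3 -c "
from h import *
to(646.7,-151.4,130,6.4);print(read_state()['moment'])"
```

```text
clock: 8.5
eef_pos: [646.6, -151.3, 132.8]
eef_rot: [-3.139, 0.006, 0.112]
wrist_force: [0.5, 0.8, 0.2]
finger_gap: 47.0
clock 8.5 pos [ 646.6 -151.3  132.8] yaw 6.39 j6 1.17 F [0.5 0.8 0.2] gap 47.0
row 0.1 0.1 2.8 -0.0
clock: 9.12
eef_pos: [646.7, -151.3, 133.0]
eef_rot: [-3.139, 0.006, 0.111]
wrist_force: [-1.4, 0.3, 2.6]
finger_gap: 16.1
clock 9.12 pos [ 646.7 -151.3  133. ] yaw 6.39 j6 1.17 F [-1.4  0.3  2.6] gap 16.1
row 0.0 0.1 3.0 -0.0
[0.00162916 0.26860429 0.02308159]
```

The bar is gripped (16.1 mm). Next is a gentle trial turn, clockwise first.

```bash
for r in 1; do python3 -m handwheel '[[0,0,0,2],[0,0,0,4],[0,0,0,6]]'; python3 -c "
from h import *
print(read_state()['moment'],np.degrees(read_state()['eef_rot'][2]))"; done;  python3 -m handwheel '[[0,0,0,2],[0,0,0,4]]'; python3 -c "
from h import *
print(read_state()['moment'],np.degrees(read_state()['eef_rot'][2]))"
```

```text
clock: 9.5
eef_pos: [646.7, -151.4, 133.0]
eef_rot: [-3.14, 0.006, 0.004]
wrist_force: [0.7, -0.2, 1.4]
finger_gap: 16.2
[-0.12595897  0.00581898  0.15329555] 0.24921468593289403
clock: 9.75
eef_pos: [646.7, -151.4, 133.0]
eef_rot: [-3.14, 0.006, -0.068]
wrist_force: [0.4, -0.7, 2.2]
finger_gap: 16.6
[-0.11076729  0.20548346  0.30075565] -3.8808438023234038
```

```bash
python3 -m handwheel '[[0,0,0,2],[0,0,0,4],[0,0,0,4]]'; python3 -c "
from h import *
print(read_state()['moment'],np.degrees(read_state()['eef_rot'][2]))"
```

```text
clock: 10.12
eef_pos: [646.7, -151.4, 133.0]
eef_rot: [-3.141, 0.006, -0.138]
wrist_force: [0.2, -0.2, 1.4]
finger_gap: 17.7
[-0.10291135  0.02568705  0.40654216] -7.9091099328054355
```

The moment is rising and the jaws are being spread (16.1→17.7 mm), so this way stops dead. I'll turn the other way.

```bash
python3 -m handwheel '[[0,0,0,-6],[0,0,0,-12],[0,0,0,-18],[0,0,0,-24],[0,0,0,-30]]'; python3 -c "
from h import *
print(read_state()['moment'],np.degrees(read_state()['eef_rot'][2]))"
```

```text
clock: 10.75
eef_pos: [646.6, -151.4, 133.0]
eef_rot: [-3.137, 0.005, 0.389]
wrist_force: [-2.1, -0.8, 0.5]
finger_gap: 16.1
[-0.08450633  0.40350956  0.02479429] 22.281310060960447
```

Counterclockwise gives freely. I'll carry on towards the stop.

```bash
python3 -m handwheel '[[0,0,0,-8],[0,0,0,-16],[0,0,0,-24],[0,0,0,-32],[0,0,0,-40]]'; python3 -m handwheel '[[0,0,0,-2],[0,0,0,-4],[0,0,0,-6]]';python3 -c "
from h import *
print(read_state()['moment'],np.degrees(read_state()['eef_rot'][2]))"; python3 -m handwheel '[[0,0,0,-1.5],[0,0,0,-3],[0,0,0,-3]]';python3 -c "
from h import *
print(read_state()['moment'],np.degrees(read_state()['eef_rot'][2]))"
```

```text
clock: 11.38
eef_pos: [646.4, -151.5, 133.1]
eef_rot: [-3.135, 0.001, 1.091]
wrist_force: [-0.7, -0.5, 2.2]
finger_gap: 16.0
clock: 11.75
eef_pos: [646.3, -151.6, 133.0]
eef_rot: [-3.134, 0.001, 1.198]
wrist_force: [-1.6, -1.0, 1.8]
finger_gap: 16.1
[-0.14541664  0.26355206  0.00288983] 68.61764052932001
clock: 12.12
eef_pos: [646.4, -151.5, 133.0]
eef_rot: [-3.135, -0.0, 1.25]
wrist_force: [0.6, -0.7, 1.6]
finger_gap: 15.8
[-0.05907769 -0.09358243 -0.14117313] 71.6374520950437
```

```bash
python3 -m handwheel '[[0,0,0,-1.5],[0,0,0,-3],[0,0,0,-3]]';python3 -c "
from h import *
print(read_state()['moment'],np.degrees(read_state()['eef_rot'][2]))"
```

```text
clock: 12.5
eef_pos: [646.4, -151.5, 133.1]
eef_rot: [-3.135, -0.0, 1.303]
wrist_force: [0.5, 0.5, 1.4]
finger_gap: 15.9
[-0.00622789  0.06160581 -0.29172894] 74.65979587590948
```

The moment climbs in the same way as at the dead stop, so the stop is reached at about 65–67°. I'll back off 2°, grip harder and lift slowly.

```bash
python3 -m handwheel '[[0,0,0,2],[0,0,0,2],[0,0,0,2]]' 1 20; python3 -m handwheel '[[0,0,-0.004,0],[0,0,-0.008,0],[0,0,-0.012,0]]';python3 -c "
from h import *
print(read_state()['moment'],np.degrees(read_state()['eef_rot'][2]))"
```

```text
clock: 12.88
eef_pos: [646.5, -151.5, 133.1]
eef_rot: [-3.135, -0.0, 1.268]
wrist_force: [1.2, -0.7, 1.1]
finger_gap: 15.9
clock: 13.25
eef_pos: [646.3, -151.4, 144.9]
eef_rot: [-3.134, -0.0, 1.268]
wrist_force: [3.2, 1.1, -6.8]
finger_gap: 15.5
[ 0.03057785 -0.35847697 -0.12024698] 72.66570607142508
```

```bash
python3 -m handwheel '[[0,0,-0.003,0],[0,0,-0.006,0],[0,0,-0.006,0]]'; python3 - <<'E'
from h import *
k=cal('side');im=snap('side','s6.png'); u,v=np.round(proj('side',(646,-151,120),k)).astype(int)
cv2.imwrite('pics/c6.png',cv2.resize(im[v-40:v+40,u-50:u+50],(600,480),interpolation=cv2.INTER_CUBIC)[:,:,::-1])
E
```

```text
clock: 13.62
eef_pos: [646.6, -151.5, 151.7]
eef_rot: [-3.135, -0.0, 1.268]
wrist_force: [0.3, -0.8, -1.0]
finger_gap: 15.7
```

View pics/c6.png

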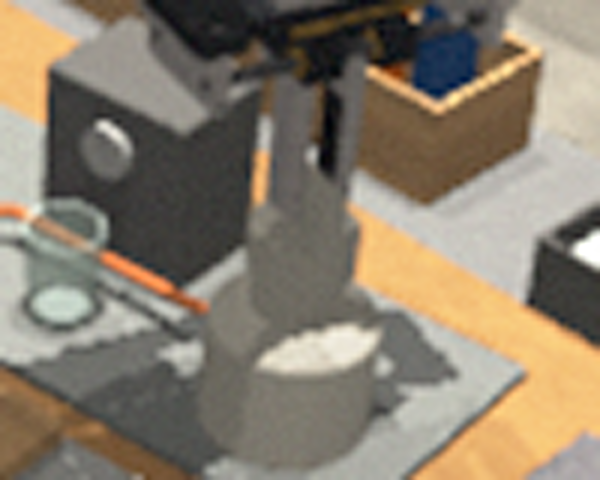

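The side view shows the cap coming up with the fingers, its skirt well above its old seat. The load is about 1 N, so it's free. I'll lift on.

```bash
python3 -m handwheel '[[0,0,-0.01,0],[0,0,-0.025,0],[0,0,-0.04,0],[0,0,-0.055,0],[0,0,-0.065,0]]'; python3 -m handwheel '[[0,0,0,0],[0,0,0,0],[0,0,0,0],[0,0,0,0]]'; python3 - <<'E'
from h import *
im=snap('side','s7.png'); k=cal('side');u,v=np.round(proj('side',(646,-151,150),k)).astype(int)
t=snap('top','t7.png')
o=[cv2.resize(im[v-45:v+45,u-40:u+40],(400,450),interpolation=cv2.INTER_CUBIC),cv2.resize(im[180:270,255:335],(400,450),interpolation=cv2.INTER_CUBIC)]
cv2.imwrite('pics/c7.png',np.hstack(o)[:,:,::-1])
E
```

```text
clock: 14.3
eef_pos: [647.1, -151.7, 217.8]
eef_rot: [-3.136, -0.0, 1.268]
wrist_force: [-0.1, 0.2, -1.2]
finger_gap: 15.8
clock: 14.8
eef_pos: [647.0, -151.7, 217.4]
eef_rot: [-3.135, -0.0, 1.268]
wrist_force: [0.4, 0.9, -0.4]
finger_gap: 15.7
```

View pics/c7.png

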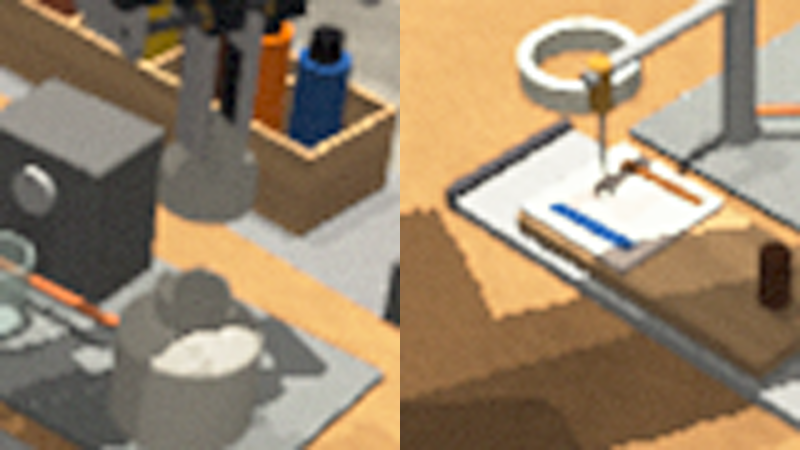

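The cap is held high above the bare neck, at about 84 mm of lift, and the sled is still in place under the needle. I'm handing in.

```bash
python3 -c "
from h import *
print(manip.sign_off())"
```

```text
the job is handed in; nothing more can be done
None
```

The ring sits under the needle tip and the cap is off, held in the gripper. I handed the job in at about 15 s of the 58 s allowed; no verdict was reported.

- **Sled:** I gripped the knob, slid it 106 mm and then moved it back 2 mm. The last measurement put the ring at (469.5, 80.7) and the tip at about (469.5, 80–81) mm, so the ring is off by about 1 mm at most. Earlier estimates of the travel disagreed by up to 4 mm, and I trusted the view taken after letting go. I could only check the sled from the side after the lift, where the needle still points at the same spot on the tile.
- **Cap:** Turning clockwise stopped dead: the moment rose and the jaws were pushed apart by the bar. Counterclockwise it turned freely to a stop about 65–67° from the start. The lift met a brief 7 N drag, then came free.
- **Final state:** The gripper has risen 84 mm, with its opening at 15.7 mm on the bar. The side view shows the bare neck with the cap clear above it. I saw nothing else disturbed, but I did not measure the other objects again.

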